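Lay the fir trees on their picture boards

ROBOT

A 7-joint arm with a two-finger parallel gripper is mounted at the origin on the work surface. World frame = base frame: x ahead of the robot, y to its left, z up, the work surface at z = 0. Lengths are in m, angles in degrees, forces in N, time in s.
With the tool pointing down it reaches from about 0.35 to 0.775 m from the base axis. Payload 3.1 kg.
Tool frame: the origin (TCP) lies midway between the tips of the shut fingers; the grasp point (between the pads) lies 19 mm behind it; z points along the fingers, y is the line along which they close (so a half turn about z gives the same grasp; the last joint's range is limited). The gripper opens to 85 mm and grips with 20 to 120 N. Pads are 22 mm wide; open, the fingers measure 114 mm over their backs; the gripper's body (76 mm by 85 mm) begins 54 mm behind the grasp point. The pads swing forward as they close: fully open they stand 13 mm farther back than shut.
Start: joints at [-69.196, 17.813, 0.802, 86.603, -0.252, 75.585, -1.558], TCP at [0.217, 0.506, 0.231] pointing down, gripper open.
Joint ranges: [-154.91, 154.91], [-16.99, 109.72], [-72.82, 74.43], [7.12, 147.25], [-82.49, 262.49], [11.32, 116.49], [-174.64, 174.64]. Speed limits (degrees/s): [159.86, 159.86, 180, 180, 180, 180, 180].

INTERFACE

Orientations are given as a 3x3 rotation matrix whose columns are the frame's x, y, z axes.
In Python, from bench import manip gives the robot as it stands. The module is installed in compiled form; this text tells all that it offers.
- The arm moves only by the shell command python3 -m crank 'ROWS' [OPENING] [FORCE]. ROWS is a JSON list of rows, 1 to 20 of them, each of 6 numbers: dx, dy, dz in m, then a rotation vector rx, ry, rz in degrees; each row is the pose to reach, as a shift and turn from the pose commanded when the command began, along the tool's axes at that moment; what a row does not reach only later rows make up. A row lasts 1/12 s, in which the tool goes at most 0.0417 m and 7.16 degrees, less where a joint would pass 70% of its speed; a pose out of reach is approached as far as the arm can. OPENING is the opening from 0.0 (shut) to 1.0 (fully open), set as the command begins (- or left out keeps the last). The fingers move at their own pace and stop on an object; FORCE is the grip in N (left out, the last holds). Time passes only in rows, so rows that do not move let the fingers close. It prints the time, the measured TCP pose, the force, the opening and the grip force at its end.
- manip.observe(): the state, without advancing time (a new reading comes with each control period).
- manip.grab_frame(name): name is "side" or "top"; returns a dict with "color" (420x560x3 uint8, blue, green, red), "fx", "fy", "cx", "cy" (pixels), "k1" (the pictures are not rectified: a ray, as slopes to the right and down, at radius r is drawn at 1 + k1 r^2 times it, then the intrinsics apply), "origin" and "orientation" of the camera in the world. Camera axes: x right, y down, z forward; pixel columns grow to the right and rows downward; lengths in m; the calibration is good to about 2 mm. A picture is of the moment at which its call begins. There is no depth.
- manip.job_done(): hands the job in; it is judged then, once.
The state is a dict: "time": time; "q": joint angles; "qd": joint speeds; "joint_efforts": joint torques, N m; "tcp_pos": TCP position; "eef_rot": TCP orientation; "ft_force": force on the tool from outside, world axes, zero at the start; "ft_torque": the same for the moment, N m; "gripper_width": opening from 0.0 (shut) to 1.0 (fully open); "gripper_force": force on a finger pad.
Only numpy, scipy, OpenCV 4.12 (cv2) and the standard library are available. Lean on these libraries where they do the work, as an engineer would, in place of code of your own. Each camera call takes 0.05 s, during which the arm holds its last target. There are 200 camera calls.

TASK

Pick out the three card fir trees and lay each one flat on the white picture board of its own size (large on large, medium on medium, small on small), centred and straight along the board, with the tree's tip towards the brass eyelet by which the picture will hang. Leave the star, the house, the glue bottle and the tape roll where they are.

Things in the scene. Friction and masses are not known exactly. Their poses are not given: they have to be found in the camera images.
- tree_large: The large of three loose green-painted card fir trees lying flat (three overlapping triangles, trunk stub): 112 mm long, 76 mm wide, 8 mm thick. A wooden rib 36 mm long (along x), 14 mm wide, 18 mm high is glued on top, centred over the origin: pinch it from above; its top is 26 mm over the tree's underside. Origin: underside, midway between trunk foot and tip. x points to the tip, z up.
- tree_medium: The medium of three loose green-painted card fir trees lying flat (three overlapping triangles, trunk stub): 88 mm long, 60 mm wide, 8 mm thick. A wooden rib 36 mm long (along x), 14 mm wide, 18 mm high is glued on top, centred over the origin: pinch it from above; its top is 26 mm over the tree's underside. Origin: underside, midway between trunk foot and tip. x points to the tip, z up.
- tree_small: The small of three loose green-painted card fir trees lying flat (three overlapping triangles, trunk stub): 67 mm long, 46 mm wide, 8 mm thick. A wooden rib 36 mm long (along x), 14 mm wide, 18 mm high is glued on top, centred over the origin: pinch it from above; its top is 26 mm over the tree's underside. Origin: underside, midway between trunk foot and tip. x points to the tip, z up.
- board_large_eyelet (a point): Brass eyelet (11 mm wide, flush, dark centre) by one short edge of the large white picture board, which is fixed flat on the table: 150 mm long, 100 mm wide, 8 mm thick. The point is the eyelet's centre, on the board's top face. x points from the board's centre to the eyelet, along the board; z up. The board's centre is at x = -66 mm.
- board_medium_eyelet (a point): Brass eyelet (11 mm wide, flush, dark centre) by one short edge of the medium white picture board, which is fixed flat on the table: 122 mm long, 80 mm wide, 8 mm thick. The point is the eyelet's centre, on the board's top face. x points from the board's centre to the eyelet, along the board; z up. The board's centre is at x = -52 mm.
- board_small_eyelet (a point): Brass eyelet (11 mm wide, flush, dark centre) by one short edge of the small white picture board, which is fixed flat on the table: 96 mm long, 62 mm wide, 8 mm thick. The point is the eyelet's centre, on the board's top face. x points from the board's centre to the eyelet, along the board; z up. The board's centre is at x = -39 mm.
- star: Loose green-painted card six-pointed star lying flat, 85 mm across, 8 mm thick, with a wooden rib on top like the trees' (14 mm wide, 18 mm high). Origin: underside, under the rib's middle; z up. Not to be used.
- house: Loose green-painted card house shape with a pointed roof lying flat, 88 mm long and 65 mm wide over the eaves, 8 mm thick, with a wooden rib on top like the trees' (14 mm wide, 18 mm high). Origin: underside, under the rib's middle; z up. Not to be used.
- glue_bottle: White plastic glue bottle standing upright to the left of the work, 58 mm in diameter, 165 mm high. Origin: centre of its underside. Not to be used.
- tape_roll: Roll of paper tape lying flat to the right of the work, 80 mm across, 24 mm high. Origin: centre of its underside. Not to be used.
Not all that is in view belongs to the job. What is shaped like the tree_medium but blue or purple is not meant.

How it is judged (in metres and radians):
At the end, for the whole second after the job is handed in: Each fir tree lies flat, released and at rest on the board of its own size, its origin within 12 mm of the board's centre both along and across the board, its tip towards the eyelet and its long axis within 0.2 rad (about 11 degrees) of the board's (x of tree_large in the frame of board_large_eyelet between -0.078 and -0.054 m and y of tree_large in the frame of board_large_eyelet between -0.012 and 0.012 m and z of tree_large in the frame of board_large_eyelet between -0.003 and 0.003 m and angle between the x axis of tree_large and the x axis of board_large_eyelet, either way round below 0.2 rad and x of board_large_eyelet in the frame of tree_large above 0 m and angle between each of tree_large, tree_medium, tree_small's own z axis and vertical below 0.1 rad and linear speed of each of tree_large, tree_medium, tree_small below 0.02 m/s and contact force between each of tree_large, tree_medium, tree_small and the fingers below 0.1 N and x of tree_medium in the frame of board_medium_eyelet between -0.064 and -0.04 m and y of tree_medium in the frame of board_medium_eyelet between -0.012 and 0.012 m and z of tree_medium in the frame of board_medium_eyelet between -0.003 and 0.003 m and angle between the x axis of tree_medium and the x axis of board_medium_eyelet, either way round below 0.2 rad and x of board_medium_eyelet in the frame of tree_medium above 0 m and x of tree_small in the frame of board_small_eyelet between -0.051 and -0.027 m and y of tree_small in the frame of board_small_eyelet between -0.012 and 0.012 m and z of tree_small in the frame of board_small_eyelet between -0.003 and 0.003 m and angle between the x axis of tree_small and the x axis of board_small_eyelet, either way round below 0.2 rad and x of board_small_eyelet in the frame of tree_small above 0 m); the robot touches nothing.
It fails at once if the star is moved by more than 15 mm (distance of star from where it was at the start of the episode above 0.015 m).
It fails at once if the house is moved by more than 15 mm (distance of house from where it was at the start of the episode above 0.015 m).
It fails at once if the glue bottle is moved by more than 15 mm (distance of glue_bottle from where it was at the start of the episode above 0.015 m).
It fails at once if the tape roll is moved by more than 15 mm (distance of tape_roll from where it was at the start of the episode above 0.015 m).
It also fails if it takes over 77 s, if anything falls off the work surface, if the arm or the gripper's body presses on something with over 40 N, if the wrist force passes 120 N, or if a joint passes its speed limit or range.

## Working session

There is one attempt and no reset: what is moved stays moved. The work goes in short steps, Python scripts to look and compute and a shell command to move; the robot and the scene stay as the last step left them, time stands still between calls to the robot, and variables do not carry over. Pictures are saved under pics/ and viewed, at most 14 in all, crops included, and the job is handed in when it is done.

```bash
mkdir -p pics; cat > h.py <<'E'
import numpy as np,cv2
from bench import manip
def load(n):
    return np.load(f'pics/{n}.npy',allow_pickle=True).item()
def px2w(f,uv,z):
    uv=np.atleast_2d(uv).astype(float)
    K=np.array([[f['fx'],0,f['cx']],[0,f['fy'],f['cy']],[0,0,1.]])
    n=cv2.undistortPoints(uv[:,None],K,np.array([f['k1'],0,0,0.]))[:,0]
    R=np.array(f['orientation']).reshape(3,3);o=np.array(f['origin'])
    d=np.c_[n,np.ones(len(n))]@R.T
    return o+d*((z-o[2])/d[:,2])[:,None]
E
python3 - <<'E'
from h import *
for n in('top','side'):
    f=manip.grab_frame(n);np.save(f'pics/{n}0.npy',f);cv2.imwrite(f'pics/{n}0.png',cv2.resize(f['color'],(800,600),interpolation=cv2.INTER_CUBIC))
    print({k:v for k,v in f.items() if k!='color'})
s=manip.observe();print(s['tcp_pos'],s['eef_rot'],s['time'])
E
```

```text
{'fx': 502.0385146653194, 'fy': 502.0385146653194, 'cx': 279.1410562281337, 'cy': 208.01892110162638, 'k1': 0.060037158434489174, 'origin': array([ 0.39752782, -0.01198114,  1.66391439]), 'orientation': array([[ 0.00173704, -0.99701019,  0.07725072],
       [-0.99998321, -0.00130481,  0.0056452 ],
       [-0.00552752, -0.07725923, -0.99699572]])}
{'fx': 392.0921540912259, 'fy': 392.0921540912259, 'cx': 283.08694794673323, 'cy': 208.27497171294505, 'k1': 0.02670460766724526, 'origin': array([-0.08059718, -0.81755778,  0.63922919]), 'orientation': array([[ 0.82056855, -0.27945721,  0.49856887],
       [-0.57149393, -0.41318861,  0.70899215],
       [ 0.00787001, -0.86670574, -0.49875768]])}
[0.216342   0.50494585 0.23030866] [[-9.19205080e-01  3.93778389e-01 -7.75544077e-04]
 [ 3.93779144e-01  9.19202857e-01 -2.02338395e-03]
 [-8.38825431e-05 -2.16529789e-03 -9.99997652e-01]] 0.1
```

View pics/top0.png

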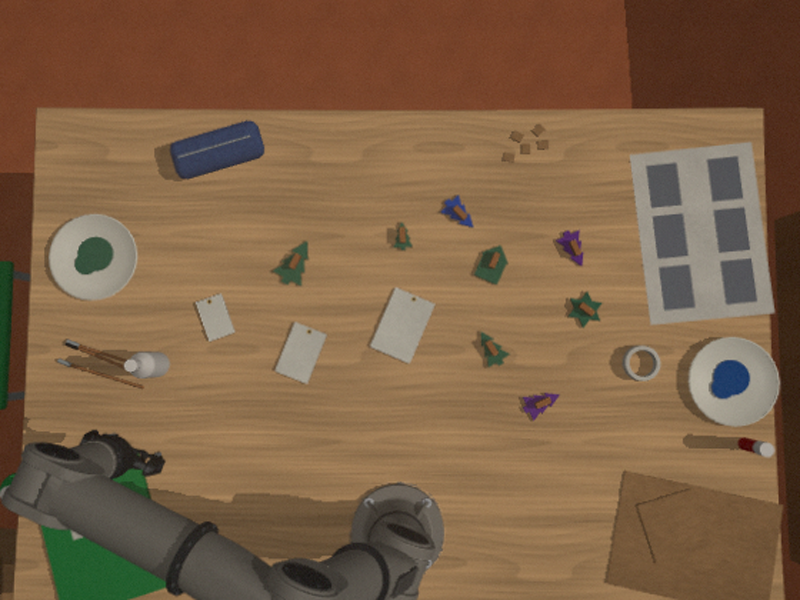

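View pics/side0.png

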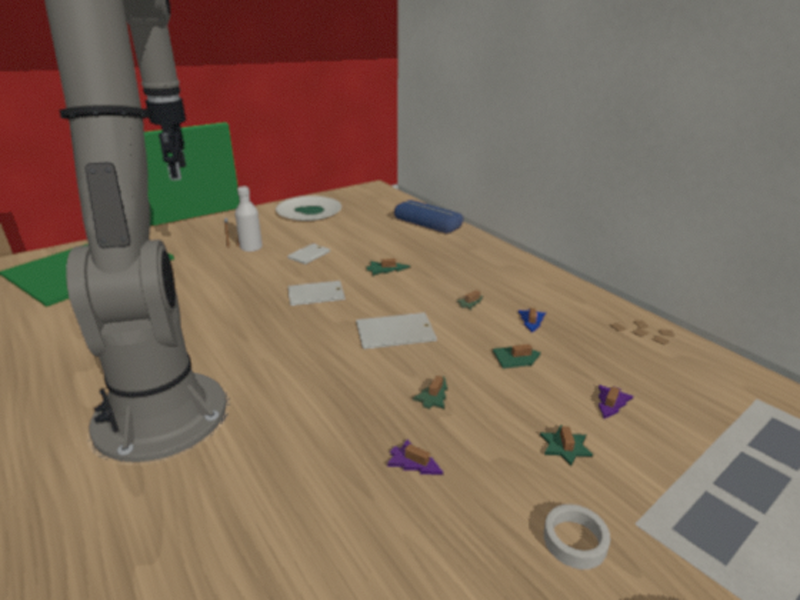

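The top view at 800x600 shows these candidates:
- **Green trees:** large at (293,263), small at (401,237), medium at (491,350).
- **Not trees:** house (491,263) and star (584,309).
- **Wrong colour:** blue tree (458,212), purple trees (571,247) and (540,404).
- **Boards:** small (214,317), medium (301,352), large (402,325).

Next I'll measure them and check one enlarged crop.

```bash
cat > meas.py <<'E'
from h import *
def comps(m,amin):
    n,l,s,c=cv2.connectedComponentsWithStats(m.astype(np.uint8));return [(l==i,s[i],c[i]) for i in range(1,n) if s[i][4]>=amin]
def rect(f,m,z):
    c=max(cv2.findContours(m.astype(np.uint8),cv2.RETR_EXTERNAL,cv2.CHAIN_APPROX_NONE)[0],key=len)[:,0]
    P=px2w(f,c,z)[:,:2];r=cv2.minAreaRect((P*1000).astype(np.float32));return P,r
def run(f):
    hsv=cv2.cvtColor(f['color'],cv2.COLOR_BGR2HSV).astype(int);H,S,V=hsv[...,0],hsv[...,1],hsv[...,2]
    yy,xx=np.mgrid[:420,:560]
    roi=(yy>135)&(yy<300)&(xx>120)&(xx<430)
    for m,st,c in comps(roi&(H>50)&(H<95)&(S>60)&(V>25)&(V<140),40):
        full=m.copy();x,y,w,h,a=st
        box=(xx>=x-1)&(xx<=x+w)&(yy>=y-1)&(yy<=y+h)
        rib=comps(box&(H<20)&(S>110)&(V>40)&(V<150),8)
        print('GREEN px',(c/.7).round(),'area',a)
        P,r=rect(f,cv2.morphologyEx(m.astype(np.uint8),cv2.MORPH_CLOSE,np.ones((5,5))),.008);print('  out c',np.round(r[0]),'sz',np.round(r[1]),'ang',round(r[2],1))
        for rm,rs,rc in rib:
            Q,q=rect(f,rm,.022);cen=px2w(f,rc,.022)[0,:2];d=P-cen;k=np.argmax((d**2).sum(1))
            pc=np.linalg.svd(Q-Q.mean(0))[2][0];pc*=np.sign(pc@d[k])
            print('  rib c',(cen*1000).round(),'sz',np.round(q[1]),'a',rs[4],'axis deg',np.degrees(np.arctan2(pc[1],pc[0])).round(1),'far deg',np.degrees(np.arctan2(d[k][1],d[k][0])).round(1),'far mm',(np.hypot(*d[k])*1000).round())
    for m,st,c in comps(roi&(S<60)&(V>130),200):
        P,r=rect(f,m,.008);bp=cv2.boxPoints(r)
        print('BOARD px',(c/.7).round(),'c',np.round(r[0]),'sz',np.round(r[1]),'ang',round(r[2],1))
        fill=cv2.erode(cv2.morphologyEx(m.astype(np.uint8),cv2.MORPH_CLOSE,np.ones((9,9))),np.ones((3,3)))>0
        b=f['color'].astype(float);wt=(fill)*np.clip(np.median(b[m][:,0])-b[...,0]-25,0,None)
        if wt.sum()>0:
            e=np.array([(wt*xx).sum(),(wt*yy).sum()])/wt.sum();E=px2w(f,e,.008)[0,:2]*1000;d=E-r[0];print('  eyelet',E.round(),'dist',np.hypot(*d).round(),'deg',np.degrees(np.arctan2(d[1],d[0])).round(1))
E
python3 - <<'E'
from meas import *
f=load('top0');run(f)
c=f['color'][145:275,130:390];cv2.imwrite('pics/crop.png',cv2.resize(c,(800,400),interpolation=cv2.INTER_CUBIC))
E
```

```text
GREEN px [294. 266.] area 209
  out c [601. 232.] sz [61. 99.] ang 45.7
  rib c [634. 261.] sz [63. 66.] a 97 axis deg 140.9 far deg -157.6 far mm 81.0
  rib c [609. 239.] sz [16. 35.] a 53 axis deg 150.8 far deg 152.7 far mm 53.0
  rib c [576. 213.] sz [30. 13.] a 33 axis deg -9.7 far deg 3.1 far mm 77.0
  rib c [566. 278.] sz [27. 26.] a 41 axis deg 34.4 far deg -36.4 far mm 108.0
GREEN px [491. 267.] area 233
  out c [ 607. -218.] sz [55. 82.] ang 66.6
  rib c [ 616. -184.] sz [12. 53.] a 35 axis deg 152.8 far deg -141.3 far mm 69.0
  rib c [ 611. -221.] sz [15. 37.] a 51 axis deg 153.6 far deg 128.6 far mm 52.0
  rib c [ 575. -244.] sz [14. 40.] a 35 axis deg -16.9 far deg 40.4 far mm 71.0
  rib c [ 564. -191.] sz [38.  8.] a 24 axis deg -108.0 far deg -30.8 far mm 91.0
GREEN px [584. 309.] area 180
  out c [ 501. -430.] sz [74. 66.] ang 48.2
  rib c [ 532. -418.] sz [ 8. 20.] a 15 axis deg 141.1 far deg -174.3 far mm 72.0
  rib c [ 506. -392.] sz [ 6. 29.] a 18 axis deg 2.9 far deg -84.2 far mm 74.0
  rib c [ 499. -430.] sz [35. 16.] a 52 axis deg -125.2 far deg 173.2 far mm 39.0
  rib c [ 492. -462.] sz [ 6. 39.] a 25 axis deg -5.1 far deg 62.8 far mm 69.0
  rib c [ 467. -409.] sz [22.  8.] a 20 axis deg 24.8 far deg -19.2 far mm 73.0
GREEN px [496. 357.] area 82
  out c [ 389. -226.] sz [33. 48.] ang 54.1
  rib c [ 408. -215.] sz [32. 15.] a 43 axis deg -146.1 far deg -148.6 far mm 38.0
  rib c [ 410. -245.] sz [18.  7.] a 13 axis deg 47.2 far deg 137.2 far mm 53.0
  rib c [ 376. -245.] sz [16. 20.] a 21 axis deg -31.3 far deg 24.6 far mm 46.0
BOARD px [402. 325.] c [462. -10.] sz [101. 150.] ang 66.7
  eyelet [522. -36.] dist 66.0 deg -23.8
BOARD px [215. 317.] c [480. 422.] sz [97. 62.] ang 19.6
  eyelet [516. 436.] dist 39.0 deg 21.8
BOARD px [300. 353.] c [399. 224.] sz [ 81. 121.] ang 68.7
  eyelet [447. 205.] dist 52.0 deg -21.4
```

View pics/crop.png

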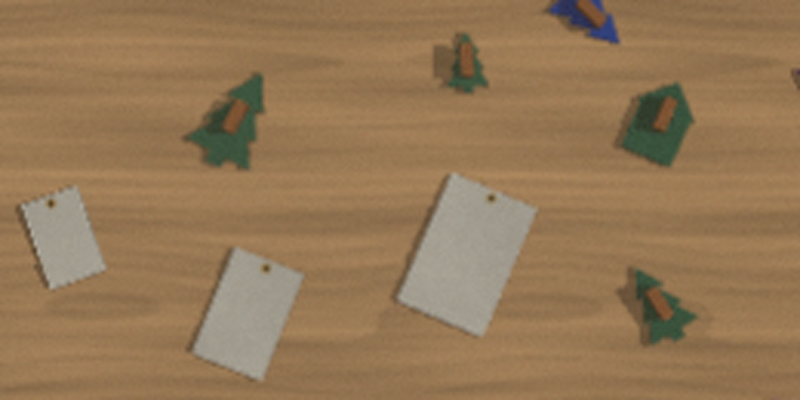

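The crop confirms the shapes. The large green tree's rib is at (235,117) with its tip at (258,74). The small one is at (467,60) with its tip up, and the medium at (660,303) with its tip up-left (633,270). The house at (660,115) has no branches. All eyelets sit at the upper edges, and the board sizes and eyelet distances match the spec. The colour mask missed the small tree, so I'll measure that one and write the move helper.

```bash
cat > go.py <<'E'
import sys
from h import *
from scipy.spatial.transform import Rotation as Ro
x,y,z,h=map(float,sys.argv[1:5]);s=manip.observe()
R=np.array(s['eef_rot']).reshape(3,3);p=np.array(s['tcp_pos']);h=np.radians(h)
T=np.array([[np.cos(h),np.sin(h),0],[np.sin(h),-np.cos(h),0],[0,0,-1]])
d=R.T@(np.array([x,y,z])-p);r=Ro.from_matrix(R.T@T).as_rotvec(degrees=True)
print('row',d.round(4),r.round(2),'rows>=',np.ceil(max(np.linalg.norm(d)/.0417,np.linalg.norm(r)/7.16)),'q',np.round(s['q']),'t',s['time'])
E
cat > ribs.py <<'E'
from h import *
def ribs(f,cs):
  hsv=cv2.cvtColor(f['color'],cv2.COLOR_BGR2HSV).astype(int)
  for (u,v) in cs:
    u=int(u);v=int(v);w=22
    hs=hsv[v-w:v+w,u-w:u+w];H,S,V=hs[...,0],hs[...,1],hs[...,2]
    g=(H>45)&(H<100)&(S>50)
    red=(H<13)&(S>110)
    n,l,st,c=cv2.connectedComponentsWithStats(red.astype(np.uint8))
    i=min([j for j in range(1,n) if st[j][4]>15],key=lambda j:np.hypot(*(c[j]-w)))
    ys,xs=np.nonzero(l==i);P=px2w(f,np.c_[xs+u-w,ys+v-w],.022)[:,:2]*1000
    a=np.linalg.svd(P-P.mean(0))[2][0];q=cv2.minAreaRect(P.astype(np.float32))
    ys,xs=np.nonzero(g);G=px2w(f,np.c_[xs+u-w,ys+v-w],.008)[:,:2]*1000-P.mean(0)
    G=G[np.hypot(*G.T)<65]
    print('rib',P.mean(0).round(1),'rect c',np.round(q[0],1),np.round(q[1]),'axis',np.degrees(np.arctan2(a[1],a[0])).round(1),'green along',(G@a).min().round(),(G@a).max().round(),'across',(G@[-a[1],a[0]]).min().round(),(G@[-a[1],a[0]]).max().round())
E
python3 - <<'E'
from ribs import *
ribs(load('top0'),[(130+235/3.077,145+117/3.077),(130+467/3.077,145+60/3.077),(130+660/3.077,145+303/3.077)])
E
python3 go.py 0.609 0.239 0.20 150.8
```

```text
row [-0.4657 -0.0898  0.0305] [-0.12  0.01  6.01] rows>= 12.0 q [-69.  18.   1.  87.  -0.  76.  -2.] t 0.1Traceback (most recent call last):
  File "<stdin>", line 2, in <module>
  File "ribs.py", line 10, in ribs
    i=min([j for j in range(1,n) if st[j][4]>15],key=lambda j:np.hypot(*(c[j]-w)))
ValueError: min() iterable argument is empty
```

```bash
python3 -m crank '[[-0.15,-0.03,0,0,0,2],[-0.3,-0.06,0.01,0,0,4],[-0.4657,-0.0898,0.0305,-0.12,0,6],[-0.4657,-0.0898,0.0305,-0.12,0,6],[-0.4657,-0.0898,0.0305,-0.12,0,6],[-0.4657,-0.0898,0.0305,-0.12,0,6],[-0.4657,-0.0898,0.0305,-0.12,0,6],[-0.4657,-0.0898,0.0305,-0.12,0,6],[-0.4657,-0.0898,0.0305,-0.12,0,6],[-0.4657,-0.0898,0.0305,-0.12,0,6],[-0.4657,-0.0898,0.0305,-0.12,0,6],[-0.4657,-0.0898,0.0305,-0.12,0,6],[-0.4657,-0.0898,0.0305,-0.12,0,6],[-0.4657,-0.0898,0.0305,-0.12,0,6],[-0.4657,-0.0898,0.0305,-0.12,0,6],[-0.4657,-0.0898,0.0305,-0.12,0,6]]' 0.6 60
python3 go.py 0.609 0.239 0.012 150.8
python3 - <<'E'
from h import *
f=load('top0');hsv=cv2.cvtColor(f['color'],cv2.COLOR_BGR2HSV)
for u,v in [(206,183),(282,164),(344,243)]: print(hsv[v-3:v+4:2,u-3:u+4:2].tolist())
E
```

```text
time: 1.43
tcp_pos: [0.6078, 0.242, 0.2008]
eef_rot: [[-0.875, 0.485, -0.0], [0.485, 0.875, 0.003], [0.002, 0.003, -1.0]]
ft_force: [-0.0, 0.7, 0.7]
gripper_width: 0.601
gripper_force: 0.0
row [-0.003  -0.0026  0.1887] [ 0.16 -0.12  0.21] rows>= 5.0 q [-31.  31.  13.  71.  -7.  78.  43.] t 1.4333
[[[46, 75, 65], [14, 130, 106], [14, 153, 125], [12, 155, 115]], [[27, 83, 71], [13, 151, 128], [13, 153, 127], [20, 111, 85]], [[15, 135, 108], [14, 154, 124], [14, 141, 112], [52, 66, 85]], [[14, 140, 120], [13, 152, 124], [23, 96, 82], [60, 66, 85]]]
[[[15, 119, 94], [13, 155, 120], [17, 117, 109], [20, 104, 120]], [[18, 114, 92], [13, 150, 124], [14, 140, 106], [18, 113, 142]], [[19, 101, 86], [13, 151, 123], [16, 136, 109], [47, 76, 91]], [[25, 91, 73], [14, 157, 122], [15, 135, 115], [57, 63, 85]]]
[[[13, 144, 126], [15, 160, 124], [44, 75, 85], [23, 92, 108]], [[16, 136, 90], [13, 158, 123], [14, 139, 121], [63, 65, 82]], [[35, 81, 57], [13, 150, 121], [13, 157, 125], [17, 107, 95]], [[51, 64, 64], [18, 119, 75], [13, 146, 126], [14, 149, 128]]]
```

```bash
sed -i 's/red=.*/red=(H<=16)\&(S>125)\&(V<135)/' ribs.py
python3 - <<'E'
from ribs import *
ribs(load('top0'),[(206,183),(282,164),(344,243)])
E
python3 -m crank '[[0,0,0.04,0,0,0],[0,0,0.08,0,0,0],[0,0,0.11,0,0,0],[0,0,0.11,0,0,0],[0,0,0.11,0,0,0],[0,0,0.11,0,0,0]]'
python3 go.py 0.609 0.239 0.012 150.8
```

```text
rib [609.2 238.3] rect c [608.7 238.2] [13. 32.] axis 153.9 green along -49.0 53.0 across -34.0 30.0
rib [669.9 -10. ] rect c [670.5 -10.2] [33. 10.] axis -175.3 green along -26.0 31.0 across -20.0 17.0
rib [ 409.9 -213.2] rect c [ 409.9 -213.6] [33. 13.] axis -147.6 green along -39.0 41.0 across -24.0 23.0
time: 1.93
tcp_pos: [0.6104, 0.2415, 0.0934]
eef_rot: [[-0.874, 0.486, 0.005], [0.486, 0.874, 0.004], [-0.002, 0.006, -1.0]]
ft_force: [0.9, 0.1, 0.8]
gripper_width: 0.603
gripper_force: 0.0
row [ 0.0002 -0.0033  0.0813] [0.32 0.12 0.11] rows>= 2.0 q [-31.  36.  12.  80.  -8.  65.  44.] t 1.9333
```

```bash
python3 -m crank '[[0,-0.0025,0.03,0,0,-1],[0,-0.0025,0.055,0,0,-1],[0,-0.0025,0.075,0,0,-1],[0,-0.0025,0.081,0,0,-1],[0,-0.0025,0.081,0,0,-1],[0,-0.0025,0.081,0,0,-1],[0,-0.0025,0.081,0,0,-1]]'
python3 -m crank '[[0,0,0,0,0,0],[0,0,0,0,0,0],[0,0,0,0,0,0],[0,0,0,0,0,0],[0,0,0,0,0,0],[0,0,0,0,0,0],[0,0,0,0,0,0],[0,0,0,0,0,0],[0,0,0,0,0,0],[0,0,0,0,0,0]]' 0 60
```

```text
time: 2.52
tcp_pos: [0.6106, 0.2388, 0.0129]
eef_rot: [[-0.881, 0.472, 0.006], [0.472, 0.881, 0.004], [-0.004, 0.006, -1.0]]
ft_force: [-0.0, 0.8, 0.9]
gripper_width: 0.6
gripper_force: 0.0
time: 3.35
tcp_pos: [0.6092, 0.2382, 0.0111]
eef_rot: [[-0.881, 0.472, 0.003], [0.472, 0.881, 0.003], [-0.001, 0.004, -1.0]]
ft_force: [0.2, 0.4, 6.5]
gripper_width: 0.143
gripper_force: 62.2
```

```bash
python3 -m crank '[[0,0,-0.02,0,0,0],[0,0,-0.05,0,0,0],[0,0,-0.08,0,0,0],[0,0,-0.09,0,0,0],[0,0,-0.09,0,0,0]]'
python3 go.py 0.462 -0.010 0.10 156.5
```

```text
time: 3.77
tcp_pos: [0.6106, 0.2384, 0.1033]
eef_rot: [[-0.881, 0.472, 0.007], [0.472, 0.881, 0.005], [-0.004, 0.008, -1.0]]
ft_force: [0.8, -0.3, -0.5]
gripper_width: 0.144
gripper_force: 61.4
row [ 0.0136 -0.2892  0.001 ] [ 0.42  0.27 -4.69] rows>= 7.0 q [-30.  35.  12.  80.  -8.  66.  45.] t 3.7667
```

```bash
python3 -m crank '[[0,-0.03,0,0,0,-1],[0.005,-0.07,0,0,0,-2],[0.008,-0.11,0,0.4,0.3,-3],[0.01,-0.15,0,0.4,0.3,-4],[0.012,-0.19,0,0.4,0.3,-4.7],[0.013,-0.23,0,0.4,0.3,-4.7],[0.0136,-0.265,0,0.4,0.3,-4.7],[0.0136,-0.289,0,0.4,0.3,-4.7],[0.0136,-0.289,0,0.4,0.3,-4.7],[0.0136,-0.289,0,0.4,0.3,-4.7],[0.0136,-0.289,0,0.4,0.3,-4.7]]'
python3 go.py 0.462 -0.010 0.021 156.5
python3 - <<'E'
from h import *
f=manip.grab_frame('top');np.save('pics/top1.npy',f);cv2.imwrite('pics/top1.png',cv2.resize(f['color'][150:270,200:360],(800,600),interpolation=cv2.INTER_CUBIC))
E
```

```text
time: 4.68
tcp_pos: [0.459, -0.0098, 0.0981]
eef_rot: [[-0.917, 0.398, -0.009], [0.398, 0.917, -0.002], [0.007, -0.005, -1.0]]
ft_force: [0.8, 0.3, -0.4]
gripper_width: 0.145
gripper_force: 61.4
row [-0.0034  0.0014  0.077 ] [-0.28 -0.42  0.04] rows>= 2.0 q [-14.  15.  16. 111.  -5.  55.  70.] t 4.6833
```

```bash
python3 -m crank '[[-0.003,0.0005,0.03,-0.2,-0.4,0],[-0.003,0.0005,0.05,-0.2,-0.4,0],[-0.003,0.0005,0.065,-0.2,-0.4,0],[-0.003,0.0005,0.074,-0.2,-0.4,0],[-0.003,0.0005,0.077,-0.2,-0.4,0],[-0.003,0.0005,0.077,-0.2,-0.4,0],[-0.003,0.0005,0.077,-0.2,-0.4,0]]'
```

```text
time: 5.32
tcp_pos: [0.4629, -0.0111, 0.0226]
eef_rot: [[-0.917, 0.398, 0.002], [0.398, 0.917, -0.002], [-0.003, -0.001, -1.0]]
ft_force: [-0.1, -0.4, -0.6]
gripper_width: 0.146
gripper_force: 61.4
```

```bash
python3 -m crank '[[0,0,0.0015,0,0,0],[0,0,0.003,0,0,0],[0,0,0.003,0,0,0],[0,0,0.003,0,0,0]]'
python3 -m crank '[[0,0,0,0,0,0],[0,0,0,0,0,0],[0,0,0,0,0,0],[0,0,0,0,0,0],[0,0,-0.005,0,0,0],[0,0,-0.02,0,0,0],[0,0,-0.05,0,0,0],[0,0,-0.08,0,0,0],[0,0,-0.08,0,0,0]]' 0.6
python3 go.py 0.670 -0.010 0.10 186
```

```text
time: 5.65
tcp_pos: [0.4624, -0.0115, 0.0195]
eef_rot: [[-0.917, 0.399, 0.002], [0.399, 0.917, -0.002], [-0.002, -0.001, -1.0]]
ft_force: [0.5, -0.4, 0.0]
gripper_width: 0.141
gripper_force: 61.4
time: 6.4
tcp_pos: [0.4668, -0.0116, 0.1048]
eef_rot: [[-0.917, 0.399, 0.013], [0.399, 0.917, -0.001], [-0.012, 0.004, -1.0]]
ft_force: [1.5, 0.2, 1.1]
gripper_width: 0.601
gripper_force: 0.0
row [-0.1856  0.0825  0.0075] [  0.05   0.75 -29.5 ] rows>= 5.0 q [-14.  15.  16. 111.  -5.  55.  71.] t 6.4
```

```bash
python3 -m crank '[[-0.04,0.018,0,0,0.7,-6],[-0.08,0.035,0,0,0.7,-12],[-0.12,0.053,0,0,0.7,-18],[-0.16,0.07,0,0,0.7,-24],[-0.1856,0.0825,0,0,0.7,-28.2],[-0.1856,0.0825,0,0,0.7,-28.2],[-0.1856,0.0825,0,0,0.7,-28.2],[-0.1856,0.0825,0,0,0.7,-28.2],[-0.1856,0.0825,0,0,0.7,-28.2],[-0.1856,0.0825,0,0,0.7,-28.2]]'
python3 go.py 0.670 -0.010 0.012 184.7
python3 - <<'E'
from h import *
f=manip.grab_frame('top');np.save('pics/top2.npy',f);cv2.imwrite('pics/top2.png',cv2.resize(f['color'][130:280,200:400],(800,600),interpolation=cv2.INTER_CUBIC))
E
```

```text
time: 7.23
tcp_pos: [0.664, -0.0098, 0.1001]
eef_rot: [[-0.997, -0.082, -0.011], [-0.082, 0.997, 0.0], [0.011, 0.001, -1.0]]
ft_force: [-0.5, 0.5, -0.6]
gripper_width: 0.602
gripper_force: 0.0
row [-0.007  -0.0008  0.088 ] [ 0.07 -0.63 -0.02] rows>= 3.0 q [-7. 37. 10. 77. -6. 68. 99.] t 7.2333
```

View pics/top2.png

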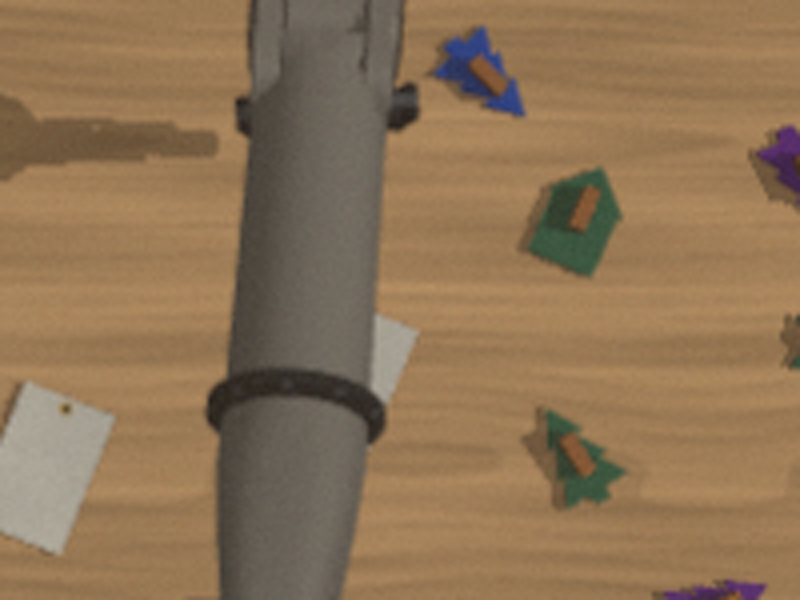

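The arm hides the large board here, so I'll check that placing later. The medium tree at (577,455) hasn't moved. Now going down on the small tree.

```bash
python3 -m crank '[[-0.002,0,0.03,0,-0.3,0],[-0.002,0,0.055,0,-0.3,0],[-0.002,0,0.065,0,-0.3,0],[-0.002,0,0.065,0,-0.3,0],[-0.002,0,0.065,0,-0.3,0],[-0.002,0,0.065,0,-0.3,0]]'
python3 go.py 0.670 -0.010 0.012 184.7
```

```text
time: 7.78
tcp_pos: [0.6677, -0.0096, 0.0363]
eef_rot: [[-0.997, -0.082, -0.002], [-0.082, 0.997, 0.001], [0.002, 0.001, -1.0]]
ft_force: [0.3, -0.4, 0.6]
gripper_width: 0.6
gripper_force: 0.0
row [-0.0023 -0.0006  0.0243] [ 0.05 -0.13  0.01] rows>= 1.0 q [-6. 41.  9. 80. -7. 60. 99.] t 7.7833
```

```bash
python3 -m crank '[[-0.002,0,0.012,0,0,0],[-0.002,0,0.024,0,0,0],[-0.002,0,0.024,0,0,0],[-0.002,0,0.024,0,0,0],[-0.002,0,0.024,0,0,0]]'
python3 -m crank '[[0,0,0,0,0,0],[0,0,0,0,0,0],[0,0,0,0,0,0],[0,0,0,0,0,0],[0,0,0,0,0,0],[0,0,0,0,0,0],[0,0,0,0,0,0],[0,0,0,0,0,0],[0,0,0,0,0,0]]' 0 60
python3 -m crank '[[0,0,-0.02,0,0,0],[0,0,-0.05,0,0,0],[0,0,-0.08,0,0,0],[0,0,-0.09,0,0,0],[0,0,-0.09,0,0,0]]'
python3 go.py 0.480 0.422 0.10 200.2
```

```text
time: 8.2
tcp_pos: [0.6681, -0.0093, 0.01]
eef_rot: [[-0.997, -0.082, -0.006], [-0.082, 0.997, 0.001], [0.006, 0.001, -1.0]]
ft_force: [0.3, 0.4, -0.4]
gripper_width: 0.596
gripper_force: 0.0
time: 8.95
tcp_pos: [0.6689, -0.0094, 0.011]
eef_rot: [[-0.997, -0.082, -0.004], [-0.082, 0.997, 0.001], [0.004, 0.001, -1.0]]
ft_force: [-0.9, -0.2, 5.5]
gripper_width: 0.149
gripper_force: 62.1
time: 9.37
tcp_pos: [0.6712, -0.0095, 0.1038]
eef_rot: [[-0.997, -0.082, 0.001], [-0.082, 0.997, 0.001], [-0.001, 0.001, -1.0]]
ft_force: [-0.1, -0.7, -0.4]
gripper_width: 0.147
gripper_force: 61.6
row [0.1551 0.4457 0.0039] [  0.03   0.07 -15.49] rows>= 12.0 q [-7. 37. 10. 76. -6. 68. 99.] t 9.3667
```

```bash
python3 -m crank '[[0.014,0.04,0,0,0,-2],[0.028,0.08,0,0,0,-4],[0.042,0.12,0,0,0,-6],[0.056,0.16,0,0,0,-8],[0.07,0.2,0,0,0,-10],[0.084,0.24,0,0,0,-12],[0.098,0.28,0,0,0,-14],[0.112,0.32,0,0,0,-15.5],[0.126,0.36,0,0,0,-15.5],[0.14,0.4,0,0,0,-15.5],[0.15,0.43,0,0,0,-15.5],[0.155,0.4457,0,0,0,-15.5],[0.155,0.4457,0,0,0,-15.5],[0.155,0.4457,0,0,0,-15.5],[0.155,0.4457,0,0,0,-15.5],[0.155,0.4457,0,0,0,-15.5]]'
python3 go.py 0.480 0.422 0.021 200.2
python3 - <<'E'
from meas import *
f=manip.grab_frame('top');np.save('pics/top3.npy',f);cv2.imwrite('pics/top3.png',cv2.resize(f['color'][160:265,230:370],(800,600),interpolation=cv2.INTER_CUBIC))
from ribs import ribs
ribs(f,[(281,227)])
E
```

```text
time: 10.7
tcp_pos: [0.479, 0.419, 0.1006]
eef_rot: [[-0.94, -0.342, -0.006], [-0.342, 0.94, -0.002], [0.007, -0.0, -1.0]]
ft_force: [0.2, -0.3, 0.4]
gripper_width: 0.145
gripper_force: 61.6
row [-0.0025  0.0024  0.0796] [-0.   -0.37 -0.2 ] rows>= 2.0 q [-44.  33.   2.  82.  -1.  65.  68.] t 10.7
rib [461.  -11.2] rect c [461.2 -11.5] [12. 32.] axis 156.6 green along -53.0 54.0 across -33.0 33.0
```

View pics/top3.png

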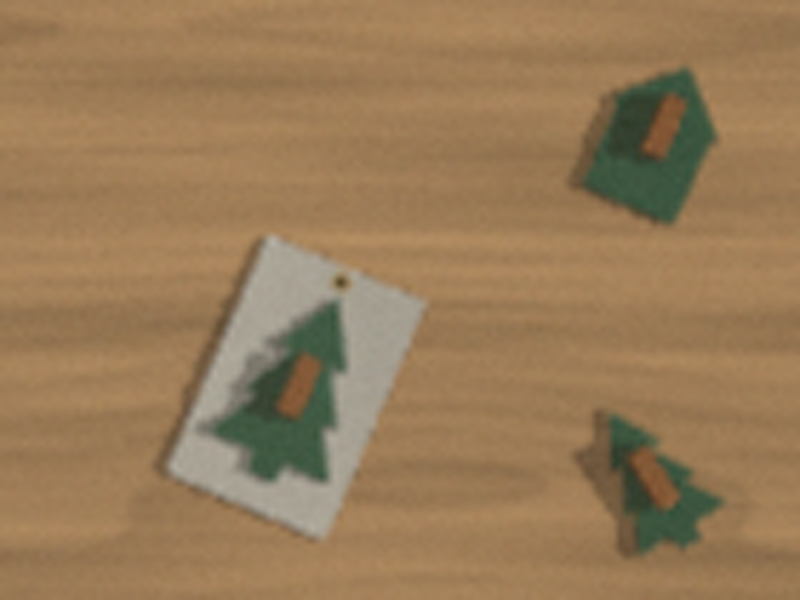

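The large tree, rib at (298,385), lies centred on its board. Its tip at (337,300) points at the eyelet (341,282), and it measures within about 2 mm and 1° of target. Next I'll place the small tree.

```bash
python3 -m crank '[[-0.002,0.002,0.03,0,-0.3,0],[-0.002,0.002,0.055,0,-0.3,0],[-0.002,0.002,0.07,0,-0.3,0],[-0.002,0.002,0.076,0,-0.3,0],[-0.002,0.002,0.076,0,-0.3,0],[-0.002,0.002,0.076,0,-0.3,0],[-0.002,0.002,0.076,0,-0.3,0]]'
python3 go.py 0.480 0.422 0.0195 200.2
```

```text
time: 11.33
tcp_pos: [0.4799, 0.4251, 0.0274]
eef_rot: [[-0.939, -0.345, 0.002], [-0.345, 0.939, 0.005], [-0.003, 0.004, -1.0]]
ft_force: [-1.1, -0.3, 0.3]
gripper_width: 0.146
gripper_force: 61.6
row [ 0.001  -0.003   0.0079] [ 0.21  0.18 -0.04] rows>= 1.0 q [-44.  38.   2.  86.  -1.  56.  68.] t 11.3333
```

```bash
python3 -m crank '[[0,-0.003,0.002,0,0,0],[0,-0.003,0.004,0,0,0],[0,-0.003,0.006,0,0,0],[0,-0.003,0.0075,0,0,0],[0,-0.003,0.0075,0,0,0],[0,-0.003,0.0075,0,0,0]]'
```

```text
time: 11.83
tcp_pos: [0.4799, 0.4219, 0.019]
eef_rot: [[-0.938, -0.345, -0.0], [-0.345, 0.938, 0.003], [-0.001, 0.003, -1.0]]
ft_force: [0.1, -1.3, 5.0]
gripper_width: 0.15
gripper_force: 62.2
```

```bash
python3 -m crank '[[0,0,0,0,0,0],[0,0,0,0,0,0],[0,0,0,0,0,0],[0,0,0,0,0,0],[0,0,-0.005,0,0,0],[0,0,-0.02,0,0,0],[0,0,-0.05,0,0,0],[0,0,-0.09,0,0,0],[0,0,-0.09,0,0,0]]' 0.6
python3 go.py 0.4095 -0.2135 0.11 213
```

```text
time: 12.58
tcp_pos: [0.484, 0.4256, 0.1174]
eef_rot: [[-0.938, -0.346, 0.011], [-0.345, 0.938, 0.014], [-0.015, 0.009, -1.0]]
ft_force: [1.4, 0.9, 1.3]
gripper_width: 0.603
gripper_force: 0.0
row [ 0.2908 -0.5741 -0.0022] [  0.41   0.93 -12.79] rows>= 16.0 q [-44.  33.   2.  81.  -1.  66.  68.] t 12.5833
```

```bash
python3 -m crank '[[0.018,-0.036,0,0,0,-1],[0.036,-0.072,0,0,0,-2],[0.054,-0.108,0,0,0,-3],[0.072,-0.144,0,0,0,-4],[0.09,-0.18,0,0,0,-5],[0.108,-0.216,0,0,0,-6],[0.126,-0.252,0,0,0,-7],[0.144,-0.288,0,0,0,-8],[0.162,-0.324,0,0,0,-9],[0.18,-0.36,0,0,0,-10],[0.2,-0.396,0,0,0,-11],[0.22,-0.43,0,0,0,-12],[0.24,-0.47,0,0,0,-12.8],[0.255,-0.505,0,0,0,-12.8],[0.273,-0.54,0,0,0,-12.8],[0.29,-0.574,0,0,0,-12.8],[0.29,-0.574,0,0,0,-12.8],[0.29,-0.574,0,0,0,-12.8],[0.29,-0.574,0,0,0,-12.8],[0.29,-0.574,0,0,0,-12.8]]'
python3 go.py 0.4095 -0.2135 0.011 213
python3 - <<'E'
from ribs import *
f=manip.grab_frame('top');np.save('pics/top4.npy',f);cv2.imwrite('pics/top4.png',cv2.resize(f['color'][180:270,130:250],(800,600),interpolation=cv2.INTER_CUBIC))
ribs(f,[(151,221)])
E
```

```text
time: 14.25
tcp_pos: [0.4062, -0.2154, 0.1067]
eef_rot: [[-0.837, -0.547, -0.001], [-0.547, 0.837, 0.004], [-0.001, 0.003, -1.0]]
ft_force: [-0.9, 0.9, -0.2]
gripper_width: 0.598
gripper_force: 0.0
row [-0.0037 -0.0005  0.0957] [0.19 0.08 0.17] rows>= 3.0 q [ 10.  14.  18. 111.  -6.  56. 155.] t 14.25
rib [482.3 424.6] rect c [482.5 424.6] [34. 14.] axis -156.7 green along -29.0 31.0 across -20.0 18.0
```

View pics/top4.png

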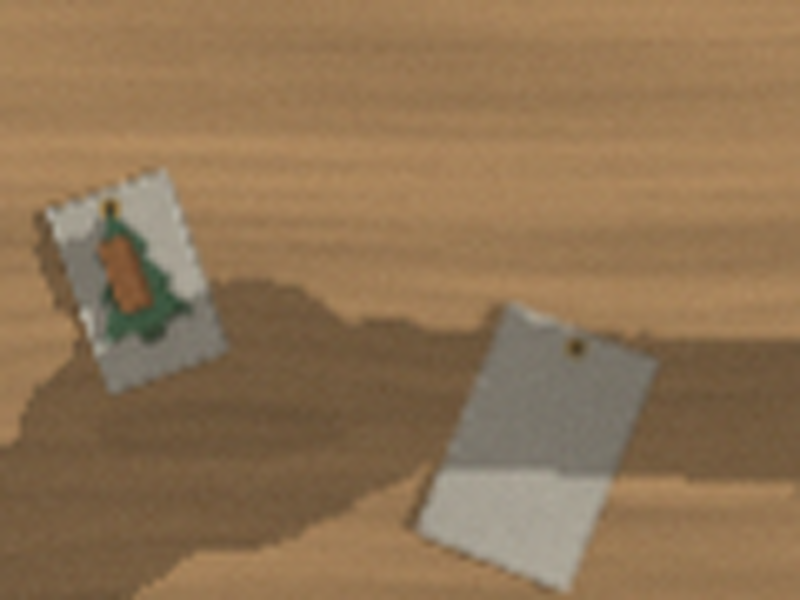

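The small tree lies on its board, rib at (125,273) and tip at the eyelet (110,210), within about 3 mm and 3°. Next is the medium tree.

```bash
python3 -m crank '[[-0.002,0,0.03,0,0,0],[-0.002,0,0.055,0,0,0],[-0.002,0,0.07,0,0,0],[-0.002,0,0.07,0,0,0],[-0.002,0,0.07,0,0,0],[-0.002,0,0.07,0,0,0]]'
python3 go.py 0.4095 -0.2135 0.011 213
```

```text
time: 14.8
tcp_pos: [0.4085, -0.2156, 0.0376]
eef_rot: [[-0.838, -0.546, 0.001], [-0.546, 0.838, 0.002], [-0.002, 0.001, -1.0]]
ft_force: [-0.2, -0.9, -0.3]
gripper_width: 0.601
gripper_force: 0.0
row [-0.0019  0.0012  0.0266] [0.07 0.11 0.1 ] rows>= 1.0 q [ 12.  20.  17. 115.  -8.  46. 157.] t 14.8
```

```bash
python3 -m crank '[[-0.002,0.001,0.012,0,0,0],[-0.002,0.001,0.026,0,0,0],[-0.002,0.001,0.026,0,0,0],[-0.002,0.001,0.026,0,0,0],[-0.002,0.001,0.026,0,0,0]]'
python3 -m crank '[[0,0,0,0,0,0],[0,0,0,0,0,0],[0,0,0,0,0,0],[0,0,0,0,0,0],[0,0,0,0,0,0],[0,0,0,0,0,0],[0,0,0,0,0,0],[0,0,0,0,0,0],[0,0,0,0,0,0]]' 0 60
python3 -m crank '[[0,0,-0.02,0,0,0],[0,0,-0.05,0,0,0],[0,0,-0.08,0,0,0],[0,0,-0.09,0,0,0],[0,0,-0.09,0,0,0]]'
python3 go.py 0.399 0.224 0.10 158.6
```

```text
time: 15.22
tcp_pos: [0.4095, -0.2144, 0.0119]
eef_rot: [[-0.839, -0.545, 0.001], [-0.545, 0.839, 0.002], [-0.002, 0.001, -1.0]]
ft_force: [0.5, -1.2, 0.9]
gripper_width: 0.6
gripper_force: 0.0
time: 15.97
tcp_pos: [0.4091, -0.2143, 0.0115]
eef_rot: [[-0.839, -0.545, 0.001], [-0.545, 0.839, 0.002], [-0.002, 0.001, -1.0]]
ft_force: [-1.1, 1.1, 6.1]
gripper_width: 0.145
gripper_force: 61.4
time: 16.38
tcp_pos: [0.4108, -0.2153, 0.1034]
eef_rot: [[-0.839, -0.545, 0.006], [-0.545, 0.839, 0.0], [-0.005, -0.003, -1.0]]
ft_force: [0.5, -0.2, -1.3]
gripper_width: 0.145
gripper_force: 60.6
row [-0.2294  0.3749  0.0033] [-3.000e-02  3.300e-01  5.441e+01] rows>= 11.0 q [ 10.  15.  19. 111.  -6.  55. 154.] t 16.3833
```

```bash
python3 -m crank '[[-0.02,0.033,0,0,0,5],[-0.04,0.066,0,0,0,10],[-0.06,0.099,0,0,0,15],[-0.08,0.132,0,0,0,20],[-0.1,0.165,0,0,0,25],[-0.12,0.198,0,0,0,30],[-0.14,0.231,0,0,0,35],[-0.16,0.264,0,0,0,40],[-0.18,0.297,0,0,0,45],[-0.2,0.33,0,0,0,50],[-0.22,0.36,0,0,0,54.4],[-0.2294,0.3749,0,0,0,54.4],[-0.2294,0.3749,0,0,0,54.4],[-0.2294,0.3749,0,0,0,54.4],[-0.2294,0.3749,0,0,0,54.4]]'
python3 go.py 0.399 0.224 0.0195 158.6
```

```text
time: 17.63
tcp_pos: [0.3958, 0.2233, 0.1003]
eef_rot: [[-0.931, 0.366, -0.004], [0.366, 0.931, -0.0], [0.003, -0.001, -1.0]]
ft_force: [0.1, -0.6, -0.0]
gripper_width: 0.144
gripper_force: 60.6
row [-0.003   0.0019  0.0808] [-0.08 -0.19 -0.05] rows>= 2.0 q [-36.  14.   5. 112.  -2.  55.  39.] t 17.6333
```

```bash
python3 -m crank '[[-0.002,0.001,0.03,0,0,0],[-0.002,0.001,0.055,0,0,0],[-0.002,0.001,0.07,0,0,0],[-0.002,0.001,0.074,0,0,0],[-0.002,0.001,0.074,0,0,0],[-0.002,0.001,0.074,0,0,0],[-0.002,0.001,0.074,0,0,0]]'
python3 go.py 0.399 0.224 0.0195 158.6
```

```text
time: 18.22
tcp_pos: [0.4, 0.2255, 0.0289]
eef_rot: [[-0.931, 0.366, 0.001], [0.366, 0.931, 0.004], [0.0, 0.004, -1.0]]
ft_force: [-0.3, 0.8, 0.2]
gripper_width: 0.147
gripper_force: 60.6
row [ 0.0004 -0.0018  0.0094] [ 0.22 -0.   -0.05] rows>= 1.0 q [-36.  20.   5. 115.  -3.  44.  40.] t 18.2167
```

```bash
python3 -m crank '[[0,-0.0015,0.003,0,0,0],[0,-0.0015,0.006,0,0,0],[0,-0.0015,0.009,0,0,0],[0,-0.0015,0.009,0,0,0],[0,-0.0015,0.009,0,0,0]]'
python3 -m crank '[[0,0,0,0,0,0],[0,0,0,0,0,0],[0,0,0,0,0,0],[0,0,0,0,0,0],[0,0,-0.005,0,0,0],[0,0,-0.02,0,0,0],[0,0,-0.05,0,0,0],[0,0,-0.09,0,0,0],[0,0,-0.13,0,0,0],[0,0,-0.15,0,0,0]]' 0.6
python3 -m crank '[[-0.04,-0.03,0,0,0,0],[-0.08,-0.06,0,0,0,0],[-0.12,-0.09,0,0,0,0],[-0.12,-0.13,0,0,0,0],[-0.12,-0.17,0,0,0,0],[-0.12,-0.21,0,0,0,0],[-0.12,-0.25,0,0,0,0],[-0.12,-0.29,0,0,0,0],[-0.12,-0.33,0,0,0,0],[-0.12,-0.37,0,0,0,0],[-0.12,-0.4,0,0,0,0],[-0.12,-0.4,0,0,0,0],[-0.12,-0.4,0,0,0,0]]'
python3 - <<'E'
from ribs import *
f=manip.grab_frame('top');np.save('pics/top5.npy',f);cv2.imwrite('pics/top5.png',cv2.resize(f['color'][150:285,130:310],(800,600),interpolation=cv2.INTER_CUBIC))
ribs(f,[(151,221),(210,245),(281,227)])
E
```

```text
time: 18.63
tcp_pos: [0.3987, 0.2244, 0.0195]
eef_rot: [[-0.931, 0.365, 0.0], [0.365, 0.931, 0.003], [0.001, 0.003, -1.0]]
ft_force: [-2.6, -0.9, 5.8]
gripper_width: 0.143
gripper_force: 61.4
time: 19.47
tcp_pos: [0.4006, 0.225, 0.1739]
eef_rot: [[-0.931, 0.365, 0.006], [0.365, 0.931, 0.007], [-0.003, 0.008, -1.0]]
ft_force: [1.0, 0.1, -0.1]
gripper_width: 0.6
gripper_force: 0.0
time: 20.55
tcp_pos: [0.3632, -0.1944, 0.1682]
eef_rot: [[-0.929, 0.371, -0.0], [0.371, 0.929, 0.003], [0.001, 0.002, -1.0]]
ft_force: [1.1, 0.3, -0.8]
gripper_width: 0.606
gripper_force: 0.0
rib [482.6 424.9] rect c [482.5 424.7] [34. 14.] axis -158.3 green along -29.0 31.0 across -19.0 18.0
rib [399.  224.1] rect c [398.7 224. ] [12. 33.] axis 157.5 green along -41.0 42.0 across -22.0 24.0
rib [461.1 -11.2] rect c [461.2 -11.5] [12. 32.] axis 156.3 green along -49.0 53.0 across -33.0 33.0
```

View pics/top5.png

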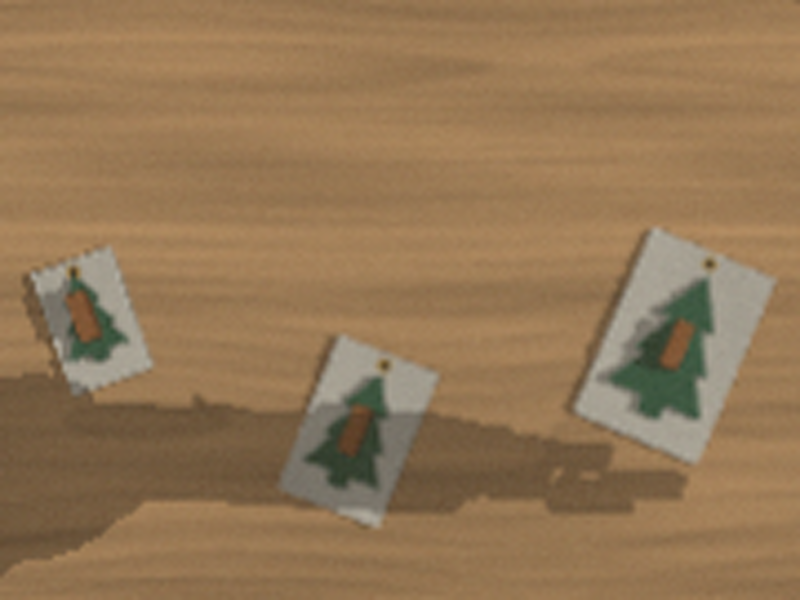

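All three trees lie centred and straight on their own boards with tips towards the eyelets: (73,270), (384,365) and (709,263). The robot is clear, so I'm handing in.

```bash
python3 -c "
from bench import manip
print(manip.job_done())"
```

```text
the job is handed in; nothing more can be done
None
```

The job is handed in at about 21 s: each fir tree lies on the board of its own size with its tip towards the eyelet, measured within about 4 mm and 3° of target, and the arm went nowhere near the star, house, glue bottle or tape roll.

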